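# Load a gauge block into a temperature-soak box through its sprung flap

### The job

Lay the large square gauge block flat on the apron of the temperature-soak box, then take the push stick from the box's roof and slide the block with it through the sprung flap and along the lane until you feel it stop against the thermometer probe inside; hold it pressed there gently for half a second with about 10 N, never more than 20 N. Then draw the stick out so that the flap falls shut behind the block, and lay the stick back in its rest on the roof. Do not disturb the two other gauge blocks.

Things in the scene. Friction and masses are not known exactly. Their poses are not given: they have to be found in the camera images.
- soak_box: Fixed temperature-soak box: grey insulated housing on a dark steel base plate on feet. Origin on the bench under the middle of the housing's front face; x points into the box along its lane, z up. Base plate x = -114 to 134 mm, 92 mm wide, top (the lane floor) at z = 12 mm. Housing x = 0 to 128 mm, 80 mm wide, roof at z = 60 mm; a bezel with hinge lugs stands 7 mm proud of its front.
- apron (a point): Point on top of the apron, the open part of the base plate before the housing, at x = -75 mm of the box, z = 12 mm; axes as the box. Two steel guide rails, 7 mm high, stand on the apron 34 mm apart from x = -30 mm to the housing, and flare towards the apron to 54 mm apart at x = -55 mm; nearer than that it is plain.
- lane_mouth (a point): Middle of the flap opening, on the lane floor at the housing's front face (x = 0, z = 12 mm of the box). Opening and lane inside are 34 mm wide; opening 22 mm high, lane 26 mm. A block slides with about 1 N, with 2 to 4 N while the flap drags on block or stick.
- lane_inside (a point): Point on the lane floor inside, x = 60 mm of the box. The lane ends at the flat brass head (15 mm wide) of a clamped thermometer probe; its face is anywhere from x = 70 to 106 mm, new each time, out of sight and unmeasured: feel for it. Once the block touches it, the push builds up over the stick's nose spring. Press with about 10 N; over 20 N on the block inside the box does damage.
- stick_rest (a point): Point on the roof (z = 60 mm of the box), 5 mm behind the front face on the middle line, under the middle of the stick's grip when it lies in its rest; axes as the box. The rest is two aluminium ribs on the roof along x, from x = 32 to 88 mm, 5 mm high, 26 mm apart; the stick's bar lies flat between them, pointing into the box, as at the start.
- flap (a joint): Steel flap, 32 mm wide, 18 mm high, 2 mm thick, hinged at its top edge (x = -3.5 mm, z = 32 mm of the box); angle in rad, 0 hanging shut, up to 1.4 as it swings inwards and up. A light spring shuts it (1 to 3 N at its lower edge). Block or stick pushes it open; it lies on top of what is under it and shuts once that has passed 20 mm inside or is drawn out.
- square_block_center (a point): Centre (half-way up) of the large square steel gauge block, 30 x 30 x 9 mm, 60 to 130 g, flat on the bench at the start: the only square one of three blocks. Its x and y axes are parallel to its sides, z up.
- stick_grip (a point): Middle of the grip of the black push stick, 95 g: an upright fin 12 mm thick (y), 36 mm long (x), to 42 mm above the stick's underside; this point is 28 mm above it. Bar below: 9.5 mm high, 18 mm wide, along x, from 25 mm behind this point to 98 mm ahead (+x). Its white nose, 26 mm wide, ends 115 mm ahead and springs back up to 8 mm (1.4 N at once, +1.8 N per mm), then is hard.
- mid_block_center (a point): Centre of the gauge block of 20 x 30 x 9 mm, loose on the bench, to be left alone.
- narrow_block_center (a point): Centre of the gauge block of 12 x 30 x 9 mm, loose on the bench, to be left alone.
Not all that is in view belongs to the job. Of the things that look like the part that bears stick_grip, the larger one is meant.

How it is judged:
By the outcome, as a careful person would: the job done as asked, in the order asked, and still so for the second after the job is handed in, with the robot touching nothing.
It also fails if it takes over 72 s, if anything falls off the work surface, if the arm or the gripper's body presses on something with over 40 N, if the wrist force passes 120 N, or if a joint passes its speed limit or range.

### The arm

A 6-joint arm with a two-finger parallel gripper is mounted at the origin on a cart in front of the work surface, level with it; the furniture and walls round the work are solid. World frame = base frame: x ahead of the robot, y to its left, z up, the work surface at z = 0. Lengths are in mm, angles in rad, forces in N, time in s.
With the tool pointing down it reaches from about 350 to 775 mm from the base axis. Payload 7.3 kg.
Tool frame: the origin (TCP) lies on the centre line of the jaws, within the pads' length; the fingertips stand bot.tip_reach ahead of it and the grasp point (between the pads) lies 6 mm ahead of it (bot.tip_reach is the distance from the TCP to the fingertips, in mm); z points along the fingers, y is the direction in which the jaws open and shut (so a half turn about z gives the same grasp; the last joint's range is limited). The gripper opens to 92 mm and grips with 3 to 60 N. Pads are 19 mm wide; open, the fingers measure 130 mm over their backs; the gripper's body (75 mm by 190 mm) begins 47 mm behind the grasp point.
Start: joints at [-1.4, 0.342, 1.524, -0, 1.275, -0.146], TCP at [163.574, -498.885, 251.741] pointing down, gripper open.
Joint ranges: [-2.53, 2.53], [-0.77, 2.02], [0.04, 2.7], [-1, 4.14], [0.28, 2.66], [-3.11, 3.11]. Speed limits (rad/s): [2.57, 2.57, 3.14, 3.14, 3.14, 3.14].

### API

Orientations are given as [roll, pitch, yaw] about the fixed x, y, z axes, in that order (R = Rz(yaw) Ry(pitch) Rx(roll)).
In Python, from plant import bot gives the robot as it stands.
- The arm moves only by the tool step_arm, never from a script. Its argument "deltas" is a list of rows, each a list of 6 numbers: the shift along the tool's x, y, z in mm, then the turn, a rotation vector about the tool's x, y, z in rad. A call has 1 to 5 rows; each row is the pose to reach, as a shift and turn from the pose commanded when the call began, along the tool's axes at that moment; what a row does not reach only later rows make up. A row lasts 1/12 s, in which the tool goes at most 41.7 mm and 7.16 degrees, less where a joint would pass 70% of its speed; a pose out of reach is approached as far as the arm can. A call with a gripper value outside its range is refused whole. "fingers" is the finger opening in mm, from 0 to 91.8, set as the call begins (left out, the last holds). The fingers move at their own pace and stop on an object; the grip force is fixed at half the most. Time passes only in rows, so rows that repeat a pose let the fingers close. It gives the time, the measured TCP pose, the force and the opening at its end, in the units of the state.
- bot.get_obs(): the state, without advancing time (a new reading comes with each control period).
- bot.capture(name): name is "scene" or "top"; returns a dict with "color" (384x512x3 uint8, red, green, blue), "fx", "fy", "cx", "cy" (pixels), "R" (3x3) and "t" (3): a world point X has camera coordinates R X + t. Camera axes: x right, y down, z forward; pixel columns grow to the right and rows downward; lengths in mm; the calibration is good to about 2 mm. A picture is of the moment at which its call begins. There is no depth.
- bot.close_job(): hands the job in, once; it reports no verdict.
Trained networks look in a picture, given as the dict that the camera call returned (one of the last four; its "shot" number tells which), for a name from the list of things; names that differ only in an ending like _2 or _b are one class to them, and where a whole thing is asked for, a point or a joint stands for the part that bears it (a point fixed in the world has none). Each returns a list of dicts, best first, with "p" (0 to 1); they miss things now and then, are a little off and sometimes report something else, mostly with a low value. They report only what shows in the picture. A call takes as long as a camera call. They do not tell look-alikes from the thing itself.
- bot.boxes_of(query, picture): "rect" ([centre column, centre row, width, height] in pixels, round what is visible of it).
The state is a dict: "time": time; "joint_positions": joint angles; "dq": joint speeds; "tau": joint torques, N m; "tool_pos": TCP position; "tcp_rot": TCP orientation; "contact_force": force on the tool from outside, world axes, zero at the start; "moment": the same for the moment, N m; "grip_width": finger opening in mm.
Only numpy, scipy, OpenCV 4.12 (cv2) and the standard library are available. Lean on these libraries where they do the work, as an engineer would, in place of code of your own. Each camera call takes 0.05 s, during which the arm holds its last target. There are 200 camera calls.

## Working session

There is one attempt and no reset: what is moved stays moved. The work goes in short steps, Python scripts to look and compute and a tool call to move; the robot and the scene stay as the last step left them, time stands still between calls to the robot, and variables do not carry over. Pictures are saved under pics/ and viewed, about 8 in all and at most 12, crops included, and the job is handed in when it is done.

Besides the shell and the picture viewer there is one more tool, called by a JSON object that holds its "api" and its "payload". step_arm: Moves the arm, as the interface text tells. Its arguments: {"type":"object","properties":{"deltas":{"type":"array"},"fingers":{"type":"number"}},"required":["deltas"]}

```bash
mkdir -p pics; ls; python3 - <<'E'
from plant import bot
import cv2, numpy as np
print(bot.tip_reach, bot.get_obs())
ims=[]
for n in("scene","top"):
    c=bot.capture(n); print(n,c["fx"],c["fy"],c["cx"],c["cy"],c["R"],c["t"])
    for q in("soak_box","square_block_center","stick_grip","flap","mid_block_center","narrow_block_center"):
        print(q,[(np.round(d["rect"],1).tolist(),round(d["p"],2)) for d in bot.boxes_of(q,c)])
    cv2.imwrite(f"pics/{n}0.png",cv2.resize(c["color"][:,:,::-1],(800,600),interpolation=cv2.INTER_CUBIC))
E
```

```text
pics
25.0 {'time': 0.0, 'joint_positions': array([-1.39998940e+00,  3.42750574e-01,  1.52502455e+00, -8.63307068e-06,
        1.27540173e+00, -1.45975333e-01]), 'dq': array([ 0.00122512,  0.00060326, -0.00034759, -0.00187117,  0.00143799,
       -0.00174215]), 'tau': array([-5.58552238e-04, -4.31242812e+01, -2.44221586e+01,  7.18661374e-02,
        5.59503108e-02, -1.02998317e-04]), 'tool_pos': array([ 163.51005944, -498.49553959,  251.02785431]), 'tcp_rot': array([-3.14002411e+00, -2.22265220e-04,  3.16784606e-01]), 'contact_force': array([0.42790101, 0.6263884 , 0.74766745]), 'moment': array([ 0.02709814, -0.08517904, -0.02021224]), 'grip_width': 92.20615500315084}
scene 419.70040484727 419.70040484727 253.80454653926964 186.54391565598792 [[-0.54706781 -0.83693184  0.01618337]
 [-0.65284195  0.4144757  -0.63404044]
 [ 0.52394102 -0.3574283  -0.77313053]] [244.32328912 482.66306904 850.96752109]
soak_box [([209.8, 276.1, 119.3, 72.9], 0.71)]
square_block_center [([324.7, 206.7, 14.0, 8.8], 0.49)]
stick_grip [([206.2, 268.5, 55.7, 35.3], 0.88), ([120.5, 215.4, 38.6, 13.2], 0.8), ([211.6, 276.5, 113.6, 70.0], 0.29)]
flap []
mid_block_center [([349.9, 189.6, 12.3, 7.0], 0.48)]
narrow_block_center []
top 462.53544017254717 462.53544017254717 256.7618086564141 191.5406647910519 [[ 0.00264536 -0.99999461 -0.00194344]
 [-0.98207504 -0.00223167 -0.18847717]
 [ 0.18847182  0.00240719 -0.98207565]] [ -98.90307858  627.33458184 1255.75596852]
soak_box [([177.9, 253.2, 112.6, 31.9], 0.65)]
square_block_center []
stick_grip [([173.2, 252.1, 51.5, 10.1], 0.79), ([146.0, 152.6, 31.2, 14.7], 0.63)]
flap []
mid_block_center [([348.7, 241.8, 9.4, 7.5], 0.54), ([315.1, 249.1, 7.9, 12.6], 0.51)]
narrow_block_center [([379.2, 245.9, 12.6, 7.1], 0.41)]
```

View pics/scene0.png

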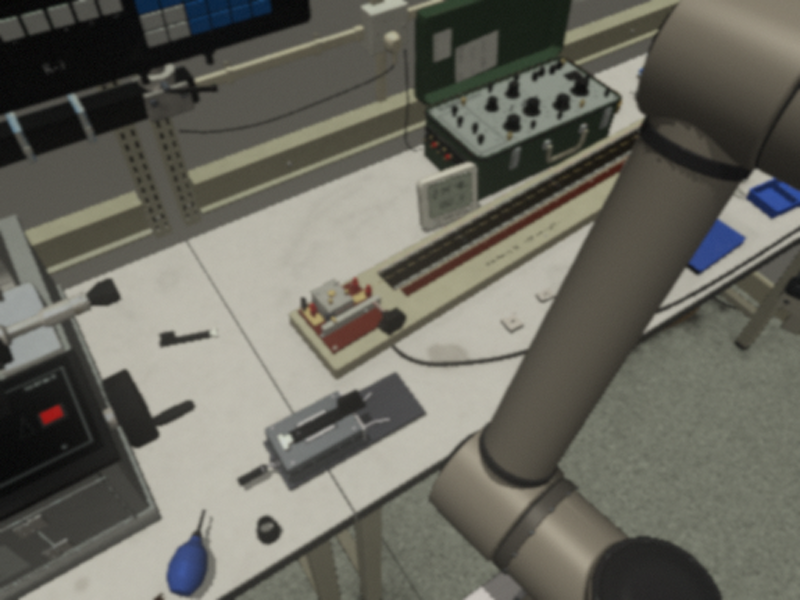

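View pics/top0.png

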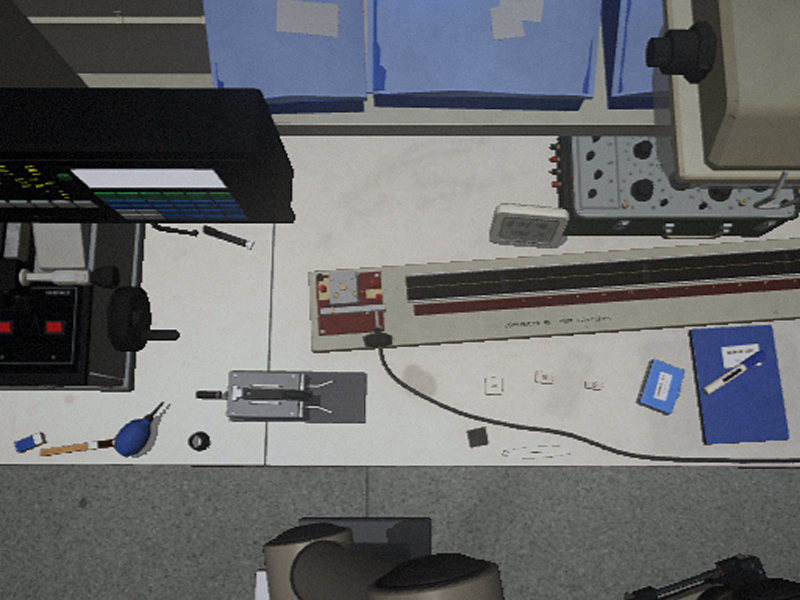

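The top view shows three light blocks at about (493,385), (543,377) and (593,384) in the 800 px picture, and the box at (297,397) with its apron on the right and the stick on its roof. I'll rectify both areas for measuring.

```bash
cat > h.py <<'E'
import numpy as np, cv2
from plant import bot
def K(c): return np.array([[c["fx"],0,c["cx"]],[0,c["fy"],c["cy"]],[0,0,1.]])
def proj(c,X):
    p=(np.asarray(c["R"])@np.asarray(X,float).T).T+c["t"]; p=p@K(c).T; return p[:,:2]/p[:,2:]
def back(c,uv,z):
    R=np.asarray(c["R"]);d=R.T@np.linalg.inv(K(c))@np.array([uv[0],uv[1],1.]);o=-R.T@np.asarray(c["t"]);return o+d*(z-o[2])/d[2]
def rect(c,z,x0,x1,y0,y1,s):
    # image: right=-y, down=-x
    W,H=int((y1-y0)*s),int((x1-x0)*s)
    src=proj(c,[[x1,y1,z],[x1,y0,z],[x0,y0,z],[x0,y1,z]]).astype(np.float32)
    M=cv2.getPerspectiveTransform(src,np.float32([[0,0],[W,0],[W,H],[0,H]]))
    im=cv2.warpPerspective(c["color"],M,(W,H),flags=cv2.INTER_CUBIC)[:,:,::-1].copy()
    return im
def boxT(x,y,yaw):
    c,s=np.cos(yaw),np.sin(yaw); return lambda P:np.array([[x+c*p[0]-s*p[1],y+s*p[0]+c*p[1],p[2]] for p in P])
E
python3 - <<'E'
from h import *
c=bot.capture("top")
for u in((315.5,246.5),(347.5,241.5),(379.5,246),(306,279.5)): print(back(c,u,9).round(1))
for u in((234,254),(147,254)): print(back(c,u,12).round(1))
b=back(c,(315.5,246.5),9); m=back(c,(185,254),12)
a=rect(c,9,b[0]-100,b[0]+50,b[1]-200,b[1]+66,3)
d=rect(c,12,m[0]-65,m[0]+65,m[1]-133,m[1]+133,3)
print("tl blocks",b[0]+50,b[1]+66,"tl box",m[0]+65,m[1]+133, a.shape,d.shape)
v=np.vstack([a,d]);v=v[:,:800] if v.shape[1]>800 else v
v=cv2.resize(v,None,fx=min(1,600/v.shape[0]),fy=min(1,600/v.shape[0])); print(v.shape)
cv2.imwrite("pics/rect.png",cv2.resize(v,(v.shape[1],v.shape[0])))
np.save("top.npy",c["color"])
E
```

```text
[ 476.  -267.3    9. ]
[ 490.7 -360.2    9. ]
[ 477.9 -452.2    9. ]
[ 382.3 -238.3    9. ]
[453.8 -32.3  12. ]
[453.1 217.9  12. ]
tl blocks 526.0226173319918 -201.32256366906103 tl box 518.4011629727559 241.57271781638553 (450, 798, 3) (390, 798, 3)
(600, 570, 3)
```

View pics/rect.png

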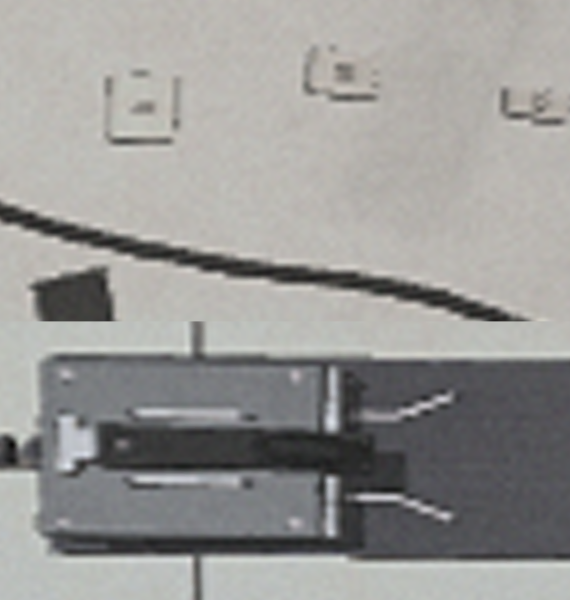

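```bash
cat > fit.py <<'E'
from h import *
from scipy.optimize import minimize
def seg(a,b,n=80): return np.linspace(a,b,n)
def score(c,G,T,segs):
    s=0
    for a,b in segs:
        P=proj(c,T(seg(np.array(a,float),np.array(b,float)))); d=P[-1]-P[0]; L=np.hypot(*d); n=np.array([-d[1],d[0]])/L
        g=[cv2.remap(k,P[:,0].astype(np.float32).reshape(1,-1),P[:,1].astype(np.float32).reshape(1,-1),cv2.INTER_LINEAR)[0] for k in G]
        s+=L*abs(np.mean(g[0]*n[0]+g[1]*n[1]))
    return s
def grads(c,sig=1.0):
    g=cv2.GaussianBlur(cv2.cvtColor(c["color"],cv2.COLOR_RGB2GRAY).astype(np.float32),(0,0),sig)
    return cv2.Sobel(g,cv2.CV_32F,1,0)/8,cv2.Sobel(g,cv2.CV_32F,0,1)/8
def fit(cs,segs,p0,step=(4,4,.04)):
    Gs=[grads(c,1.2) for c in cs]
    f=lambda p:-sum(score(c,G,boxT(p[0],p[1],p[2]),sg) for c,G,sg in zip(cs,Gs,segs))
    best=min((minimize(f,np.add(p0,[i*step[0],j*step[1],k*step[2]]),method="Nelder-Mead",options=dict(initial_simplex=np.add(p0,[i*step[0],j*step[1],k*step[2]])+np.array([[0,0,0],[3,0,0],[0,3,0],[0,0,.03]]))) for i in(-1,0,1) for j in(-1,0,1) for k in(-1,0,1)),key=lambda r:r.fun)
    return best.x,-best.fun
w,h=46,40
plate=[((-114,-w,12),(-114,w,12)),((-114,-w,12),(-5,-w,12)),((-114,w,12),(-5,w,12))]
roof=[((0,-h,60),(128,-h,60)),((0,h,60),(128,h,60)),((128,-h,60),(128,h,60))]
BOX=plate+roof
E
python3 - <<'E'
from fit import *
t=bot.capture("top"); s=bot.capture("scene")
B=[455,75,np.pi/2]
m=back(t,(185,254),12)
# front face guess: apron end col 234 -> y=-32 => box y0=-32+114
B=[455,82,np.pi/2]
for nm,cs in(("top",[t]),("scene",[s]),("both",[t,s])):
    p,f=fit(cs,[BOX]*len(cs),B); print(nm,p.round(3),round(f,1)); 
q=[((-15,-15,9),(15,-15,9)),((-15,15,9),(15,15,9)),((-15,-15,9),(-15,15,9)),((15,-15,9),(15,15,9))]
for nm,cs in(("top",[t]),("scene",[s]),("both",[t,s])):
    r,f=fit(cs,[q]*len(cs),[476,-267,0],(3,3,.1)); print("sq",nm,r.round(3),round(f,1))
# overlay
ims=[]
for c in(t,s):
    k=5;im=cv2.resize(c["color"][:,:,::-1],None,fx=k,fy=k,interpolation=cv2.INTER_CUBIC)
    for sg,P in((BOX,p),(q,r)):
        for a,b in sg:
            U=((proj(c,boxT(*P)([a,b]))+.5)*k-.5).astype(int); cv2.line(im,tuple(map(int,U[0])),tuple(map(int,U[1])),(0,255,0),1)
    # stick-rest outline at bar-top height
    ctr=((proj(c,boxT(*p)([(20,0,50)]))[0])*k).astype(int); q2=(proj(c,boxT(*r)([(0,0,5)]))[0]*k).astype(int)
    ims.append(im[ctr[1]-150:ctr[1]+150,ctr[0]-340:ctr[0]+340][:,:540] if 0 else cv2.hconcat([im[ctr[1]-190:ctr[1]+110,ctr[0]-300:ctr[0]+300],im[q2[1]-150:q2[1]+150,q2[0]-100:q2[0]+100]]))
cv2.imwrite("pics/fit.png",cv2.vconcat(ims))
np.save("pose.npy",np.array([p,r]))
E
```

```text
top [456.426  82.672   1.537] 5313.2
scene [454.929  81.308   1.544] 4155.2
both [455.945  82.2     1.539] 9342.5
sq top [ 4.78095e+02 -2.63809e+02  5.00000e-03] 199.0
sq scene [ 4.70656e+02 -2.62881e+02 -3.30000e-02] 318.9
sq both [ 4.71474e+02 -2.63472e+02 -2.20000e-02] 492.7
```

View pics/fit.png

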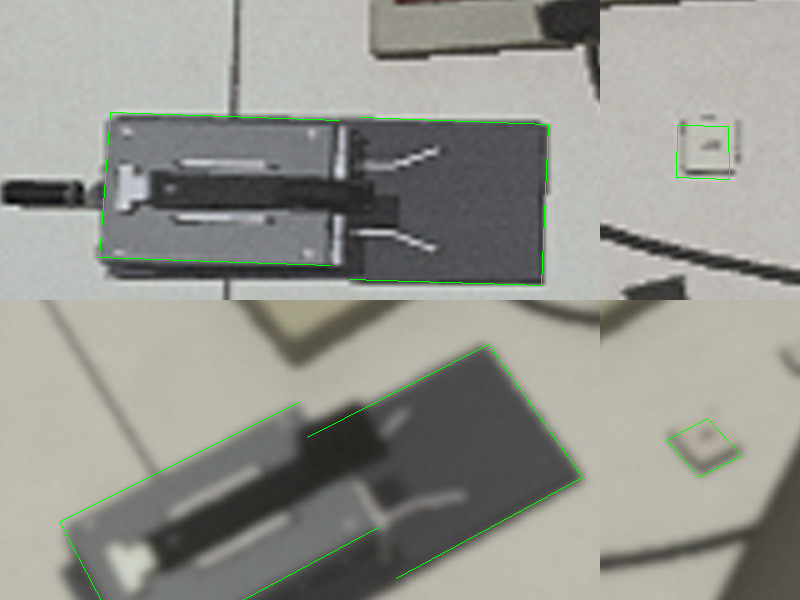

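The box fit overlays well in both cameras: (455.9, 82.2), yaw 1.539. The automatic block fit is off. From the dark outline at about (709,146) in the crop, I put the block at (475, -266.5), yaw about 0.

```bash
cat > d.py <<'E'
import sys,numpy as np
from plant import bot
from scipy.spatial.transform import Rotation as R
BX=(455.9,82.2,1.539)
def go(x,y,z,yaw):
    o=bot.get_obs();Rc=R.from_euler("xyz",o["tcp_rot"]);Rt=R.from_euler("xyz",[np.pi,0,yaw])
    print("t",round(o["time"],2),"pos",o["tool_pos"].round(1),"rot",o["tcp_rot"].round(3),"F",o["contact_force"].round(1),"g",round(o["grip_width"],1))
    print("delta",Rc.inv().apply(np.array([x,y,z])-o["tool_pos"]).round(1),(Rc.inv()*Rt).as_rotvec().round(3))
def box(bx,by,z,yaw=None):
    c,s=np.cos(BX[2]),np.sin(BX[2]); return BX[0]+c*bx-s*by,BX[1]+s*bx+c*by,z,(BX[2] if yaw is None else yaw)
if __name__=="__main__":
    a=list(map(float,sys.argv[2:])); go(*(box(*a) if sys.argv[1]=="b" else a))
E
python3 d.py w 475 -266.5 100 1.5708
```

```text
t 0.85 pos [ 163.6 -498.9  251.7] rot [3.141 0.    0.317] F [ 0.6 -0.6 -0.3] g 91.9
delta [ 368.3 -123.8  151.7] [ 0.     0.    -1.254]
```

{"api": "step_arm", "payload": {"deltas": [[37, -12, 15, 0, 0, -0.12], [74, -25, 30, 0, 0, -0.24], [110, -37, 45, 0, 0, -0.36], [147, -50, 60, 0, 0, -0.48], [184, -62, 70, 0, 0, -0.6]], "fingers": 60}}

```text
time: 1.27
tool_pos: [319.9, -381.0, 180.6]
tcp_rot: [-3.141, -0.0, 0.922]
contact_force: [-0.2, -0.1, 0.2]
grip_width: 63.4
```

```bash
python3 d.py w 475 -266.5 100 1.5708
```

```text
t 1.27 pos [ 319.9 -381.   180.6] rot [-3.141 -0.     0.922] F [-0.2 -0.1  0.2] g 63.4
delta [184.9  54.5  80.6] [-0.001 -0.001 -0.649]
```

{"api": "step_arm", "payload": {"deltas": [[37, 11, 16, 0, 0, -0.125], [74, 22, 32, 0, 0, -0.25], [111, 33, 48, 0, 0, -0.375], [148, 44, 64, 0, 0, -0.5], [184.9, 54.5, 80.6, 0, 0, -0.62]]}}

```text
time: 1.68
tool_pos: [475.9, -268.2, 100.8]
tcp_rot: [3.141, 0.001, 1.543]
contact_force: [0.4, -1.2, 0.4]
grip_width: 60.4
```

{"api": "step_arm", "payload": {"deltas": [[0, 0, 0, 0, 0, -0.029], [0, 0, 0, 0, 0, -0.029]]}}

```text
time: 1.85
tool_pos: [475.3, -267.4, 100.1]
tcp_rot: [-3.14, -0.001, 1.571]
contact_force: [0.0, -1.3, 0.8]
grip_width: 60.2
```

```bash
python3 d.py w 475 -266.5 27 1.5708; python3 - <<'E'
from h import *
ims=[]
for n in("top","scene"):
    c=bot.capture(n);u=proj(c,[[475,-266.5,30]])[0].astype(int)
    im=c["color"][u[1]-40:u[1]+40,u[0]-55:u[0]+55,::-1]; ims.append(cv2.resize(im,(400,290),interpolation=cv2.INTER_CUBIC))
cv2.imwrite("pics/g1.png",cv2.hconcat(ims))
E
```

```text
t 1.85 pos [ 475.3 -267.4  100.1] rot [-3.140e+00 -1.000e-03  1.571e+00] F [ 0.  -1.3  0.8] g 60.2
delta [ 0.9 -0.2 73.1] [-0.002 -0.001 -0.   ]
```

View pics/g1.png

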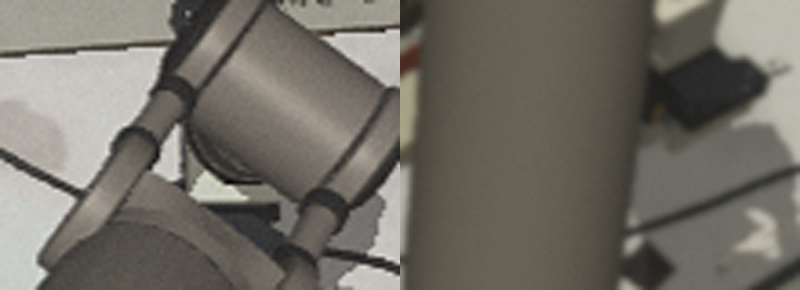

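The arm hides the block in both views, so I'll go on by measurement, descending and then closing.

{"api": "step_arm", "payload": {"deltas": [[0.5, 0, 25, 0, 0, 0], [0.5, 0, 45, 0, 0, 0], [0.5, 0, 60, 0, 0, 0], [0.5, 0, 69, 0, 0, 0], [0.5, 0, 73.5, 0, 0, 0]]}}

```text
time: 2.37
tool_pos: [473.5, -269.8, 27.3]
tcp_rot: [-3.141, -0.0, 1.563]
contact_force: [0.1, -0.3, 0.3]
grip_width: 59.9
```

{"api": "step_arm", "payload": {"deltas": [[0, 0, 0, 0, 0, 0], [0, 0, 0, 0, 0, 0], [0, 0, 0, 0, 0, 0], [0, 0, 0, 0, 0, 0], [0, 0, 0, 0, 0, 0]], "fingers": 20}}

```text
time: 2.78
tool_pos: [474.9, -269.2, 28.6]
tcp_rot: [3.14, 0.001, 1.566]
contact_force: [1.1, -0.1, 0.1]
grip_width: 31.2
```

{"api": "step_arm", "payload": {"deltas": [[0, 0, 0, 0, 0, 0], [0, 0, 0, 0, 0, 0], [0, 0, -5, 0, 0, 0], [0, 0, -25, 0, 0, 0], [0, 0, -50, 0, 0, 0]]}}

```text
time: 3.2
tool_pos: [473.0, -267.9, 76.8]
tcp_rot: [-3.137, -0.003, 1.566]
contact_force: [0.1, -1.2, -1.4]
grip_width: 29.4
```

```bash
python3 d.py b -75 0 90
```

```text
t 3.2 pos [ 473.  -267.9   76.8] rot [-3.137e+00 -3.000e-03  1.566e+00] F [ 0.1 -1.2 -1.4] g 29.4
delta [275.  -20.9 -12.3] [-0.004 -0.003  0.027]
```

{"api": "step_arm", "payload": {"deltas": [[25, -2, -8, 0, 0, 0.01], [60, -5, -14, 0, 0, 0.027], [95, -8, -14, 0, 0, 0.027], [130, -11, -14, 0, 0, 0.027], [165, -14, -14, 0, 0, 0.027]]}}

```text
time: 3.62
tool_pos: [460.5, -102.3, 92.1]
tcp_rot: [-3.141, -0.0, 1.538]
contact_force: [1.3, 1.1, -1.3]
grip_width: 29.2
```

{"api": "step_arm", "payload": {"deltas": [[35, 0, 0, 0, 0, 0], [65, 0, 0, 0, 0, 0], [90, 0, 0, 0, 0, 0], [105, 0, 0, 0, 0, 0], [105, 0, 0, 0, 0, 0]]}}

```text
time: 4.03
tool_pos: [463.9, 3.8, 91.9]
tcp_rot: [-3.141, -0.001, 1.542]
contact_force: [-0.5, 0.2, 0.1]
grip_width: 29.5
```

```bash
python3 d.py b -75 0 40.5
```

```text
t 4.03 pos [463.9   3.8  91.9] rot [-3.141e+00 -1.000e-03  1.542e+00] F [-0.5  0.2  0.1] g 29.5
delta [  3.1 -10.4  51.4] [-0.001 -0.001  0.003]
```

{"api": "step_arm", "payload": {"deltas": [[2, -5, 15, 0, 0, 0.003], [3, -10, 28, 0, 0, 0.003], [3, -10.4, 38, 0, 0, 0.003], [3, -10.4, 44, 0, 0, 0.003], [3, -10.4, 47, 0, 0, 0.003]]}}

```text
time: 4.45
tool_pos: [454.0, 3.9, 44.2]
tcp_rot: [-3.14, 0.0, 1.535]
contact_force: [-0.3, 0.6, -1.8]
grip_width: 29.5
```

{"api": "step_arm", "payload": {"deltas": [[0, 0, 1, 0, 0, 0], [0, 0, 2, 0, 0, 0], [0, 0, 3, 0, 0, 0], [0, 0, 3, 0, 0, 0]]}}

```text
time: 4.78
tool_pos: [454.6, 4.3, 42.1]
tcp_rot: [3.141, 0.0, 1.536]
contact_force: [-0.7, -0.6, -1.0]
grip_width: 28.9
```

```bash
python3 d.py b -75 0 40.5
```

```text
t 4.78 pos [454.6   4.3  42.1] rot [3.141 0.    1.536] F [-0.7 -0.6 -1. ] g 28.9
delta [ 2.9 -1.2  1.6] [ 0.001  0.    -0.003]
```

{"api": "step_arm", "payload": {"deltas": [[0, 0, 0.7, 0, 0, 0], [0, 0, 1.4, 0, 0, 0], [0, 0, 1.4, 0, 0, 0]]}}

```text
time: 5.03
tool_pos: [454.5, 4.4, 40.6]
tcp_rot: [3.141, 0.0, 1.536]
contact_force: [-0.3, 0.1, -1.2]
grip_width: 29.7
```

```bash
python3 d.py b -75 0 40.5; python3 d.py b -75 0 40.5
```

```text
t 5.03 pos [454.5   4.4  40.6] rot [3.141 0.    1.536] F [-0.3  0.1 -1.2] g 29.7
delta [ 2.8 -1.1  0.1] [ 0.001  0.    -0.003]
t 5.03 pos [454.5   4.4  40.6] rot [3.141 0.    1.536] F [-0.3  0.1 -1.2] g 29.7
delta [ 2.8 -1.1  0.1] [ 0.001  0.    -0.003]
```

{"api": "step_arm", "payload": {"deltas": [[0, 0, 0.5, 0, 0, 0], [0, 0, 0.5, 0, 0, 0]]}}

```text
time: 5.2
tool_pos: [454.5, 4.4, 40.6]
tcp_rot: [3.141, 0.0, 1.536]
contact_force: [-1.5, 0.5, 6.5]
grip_width: 29.6
```

{"api": "step_arm", "payload": {"deltas": [[0, 0, 0.5, 0, 0, 0], [0, 0, 0.5, 0, 0, 0]]}}

```text
time: 5.37
tool_pos: [454.5, 4.4, 40.5]
tcp_rot: [3.141, 0.0, 1.536]
contact_force: [-2.7, -0.6, 12.8]
grip_width: 29.6
```

{"api": "step_arm", "payload": {"deltas": [[0, 0, 0.4, 0, 0, 0], [0, 0, 0.4, 0, 0, 0]]}}

```text
time: 5.53
tool_pos: [454.5, 4.4, 40.5]
tcp_rot: [3.14, 0.0, 1.536]
contact_force: [-4.3, -0.2, 16.6]
grip_width: 29.3
```

Contact with the apron confirmed. I'll ease off, release and rise.

{"api": "step_arm", "payload": {"deltas": [[0, 0, -1.0, 0, 0, 0], [0, 0, -1.0, 0, 0, 0], [0, 0, -1.0, 0, 0, 0], [0, 0, -1.0, 0, 0, 0]], "fingers": 46}}

```text
time: 5.87
tool_pos: [454.3, 4.5, 39.9]
tcp_rot: [-3.141, 0.0, 1.536]
contact_force: [-0.5, 0.1, -0.6]
grip_width: 45.2
```

{"api": "step_arm", "payload": {"deltas": [[0, 0, -10, 0, 0, 0], [0, 0, -40, 0, 0, 0], [0, 0, -75, 0, 0, 0], [0, 0, -110, 0, 0, 0], [0, 0, -140, 0, 0, 0]]}}

```text
time: 6.28
tool_pos: [454.3, 4.5, 181.9]
tcp_rot: [3.141, 0.0, 1.536]
contact_force: [1.4, 0.0, -0.9]
grip_width: 45.8
```

```bash
python3 d.py b -160 0 200
```

```text
t 6.28 pos [454.3   4.5 181.9] rot [3.141 0.    1.536] F [ 1.4  0.  -0.9] g 45.8
delta [-82.3  -0.6 -18.1] [ 0.     0.    -0.003]
```

{"api": "step_arm", "payload": {"deltas": [[-35, 0, -5, 0, 0, 0], [-70, 0, -10, 0, 0, 0], [-105, 0, -15, 0, 0, 0], [-140, 0, -18, 0, 0, 0], [-175, 0, -18, 0, 0, 0]]}}

```text
time: 6.7
tool_pos: [448.1, -172.1, 198.6]
tcp_rot: [3.141, 0.001, 1.536]
contact_force: [1.2, 0.2, -0.9]
grip_width: 46.1
```

```bash
python3 - <<'E'
from fit import *
ims=[]
for n in("top","scene"):
    c=bot.capture(n);k=6
    im=cv2.resize(c["color"][:,:,::-1],None,fx=k,fy=k,interpolation=cv2.INTER_CUBIC)
    T=boxT(455.9,82.2,1.539)
    for a,b in BOX+[((-120,0,12),(-10,0,12)),((-75,-20,21),(-75,20,21))]+[((-110,0,69.5),(110+10,0,69.5))]:
        U=((proj(c,T([a,b]))+.5)*k).astype(int); cv2.line(im,tuple(map(int,U[0])),tuple(map(int,U[1])),(0,255,0),1)
    u=(proj(c,T([(0,0,40)]))[0]*k).astype(int); y=max(u[1]-150,0)
    ims.append(im[y:y+300,u[0]-400:u[0]+400])
cv2.imwrite("pics/p1.png",cv2.vconcat(ims))
E
```

```text
(no output)
```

View pics/p1.png

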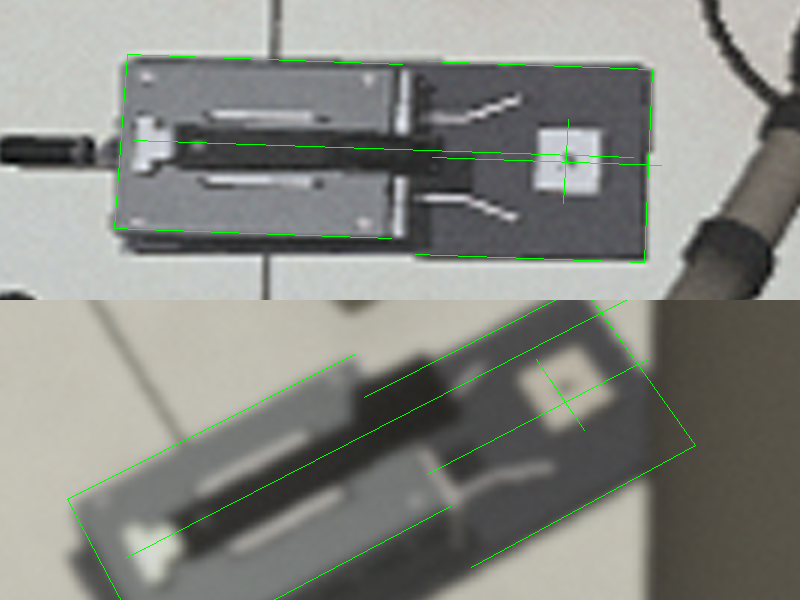

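The block lies at about x=-75 on the middle line, nearly square to it. The stick is in its rest, turned about 0.03 rad from the box axis, with its grip near box x=5. Now I'll fetch it.

```bash
python3 d.py b 4.5 0.3 150 1.565
```

```text
t 6.8 pos [ 448.2 -174.8  198. ] rot [3.141e+00 2.000e-03 1.531e+00] F [-0.1  0.8 -0.2] g 46.3
delta [261.7  -2.8  47.5] [ 0.001  0.002 -0.034]
```

{"api": "step_arm", "payload": {"deltas": [[35, 0, 0, 0, 0, -0.01], [72, -1, 0, 0, 0, -0.02], [109, -2, 0, 0, 0, -0.034], [146, -2.8, 0, 0, 0, -0.034], [183, -2.8, 8, 0, 0, -0.034]]}}

```text
time: 7.22
tool_pos: [451.8, 14.6, 190.8]
tcp_rot: [3.14, 0.0, 1.569]
contact_force: [1.2, -0.3, 0.5]
grip_width: 45.8
```

{"api": "step_arm", "payload": {"deltas": [[35, 0, 10, 0, 0, 0], [60, 0, 20, 0, 0, 0], [76, 0, 32, 0, 0, 0], [79, 0, 39, 0, 0, 0], [79, 0, 39, 0, 0, 0]]}}

```text
time: 7.63
tool_pos: [450.5, 92.6, 149.5]
tcp_rot: [-3.138, 0.0, 1.572]
contact_force: [0.3, -0.3, -0.3]
grip_width: 45.8
```

```bash
python3 d.py b 4.5 0.3 97.5 1.565
```

```text
t 7.63 pos [450.5  92.6 149.5] rot [-3.138  0.     1.572] F [ 0.3 -0.3 -0.3] g 45.8
delta [-5.9  5.4 52. ] [-0.004  0.     0.007]
```

{"api": "step_arm", "payload": {"deltas": [[-3, 3, 5, 0, 0, 0.005], [-6, 5.4, 15, 0, 0, 0.006], [-6, 5.4, 22, 0, 0, 0.006], [-6, 5.4, 22, 0, 0, 0.006]]}}

```text
time: 7.97
tool_pos: [456.7, 84.4, 127.6]
tcp_rot: [-3.139, 0.0, 1.562]
contact_force: [0.4, -0.5, -0.7]
grip_width: 46.5
```

```bash
python3 d.py b 4.5 0.3 97.5 1.565
```

```text
t 7.97 pos [456.7  84.4 127.6] rot [-3.139  0.     1.562] F [ 0.4 -0.5 -0.7] g 46.5
delta [ 2.3 -0.9 30.1] [-0.003  0.    -0.003]
```

{"api": "step_arm", "payload": {"deltas": [[1, -0.5, 10, 0, 0, 0], [2, -0.9, 18, 0, 0, 0], [2, -0.9, 25, 0, 0, 0], [2, -0.9, 28, 0, 0, 0], [2, -0.9, 28, 0, 0, 0]]}}

```text
time: 8.38
tool_pos: [455.9, 87.4, 100.3]
tcp_rot: [-3.14, 0.0, 1.564]
contact_force: [0.9, -0.5, 0.7]
grip_width: 46.3
```

```bash
python3 d.py b 4.5 0.3 97.5 1.565
```

```text
t 8.38 pos [455.9  87.4 100.3] rot [-3.14   0.     1.564] F [ 0.9 -0.5  0.7] g 46.3
delta [-0.7 -0.2  2.8] [-0.002  0.    -0.001]
```

{"api": "step_arm", "payload": {"deltas": [[-0.5, 0, 1.5, 0, 0, 0], [-0.5, 0, 2.5, 0, 0, 0], [-0.5, 0, 2.5, 0, 0, 0]]}}

```text
time: 8.63
tool_pos: [456.5, 87.0, 98.6]
tcp_rot: [3.141, 0.0, 1.564]
contact_force: [0.8, -0.2, -0.1]
grip_width: 46.1
```

{"api": "step_arm", "payload": {"deltas": [[0, 0, 0, 0, 0, 0], [0, 0, 0, 0, 0, 0], [0, 0, 0, 0, 0, 0], [0, 0, 0, 0, 0, 0], [0, 0, 0, 0, 0, 0]], "fingers": 2}}

```text
time: 9.05
tool_pos: [456.4, 87.0, 98.6]
tcp_rot: [3.141, 0.0, 1.564]
contact_force: [0.1, -0.6, -1.3]
grip_width: 17.8
```

{"api": "step_arm", "payload": {"deltas": [[0, 0, 0, 0, 0, 0], [0, 0, 0, 0, 0, 0], [0, 0, 0, 0, 0, 0]]}}

```text
time: 9.3
tool_pos: [456.4, 87.0, 98.6]
tcp_rot: [3.142, 0.0, 1.564]
contact_force: [0.6, -0.4, 0.5]
grip_width: 11.6
```

```bash
python3 d.py b 4.5 0.3 97.5 1.565
```

```text
t 9.3 pos [456.4  87.   98.6] rot [3.142 0.    1.564] F [ 0.6 -0.4  0.5] g 11.6
delta [-0.3 -0.6  1.1] [ 0.     0.    -0.001]
```

{"api": "step_arm", "payload": {"deltas": [[0, 0, -8, 0, 0, 0], [0, 0, -20, 0, 0, 0], [0, 0, -32, 0, 0, 0], [-10, 0, -38, 0, 0, 0.01], [-30, 0, -38, 0, 0, 0.02]]}}

```text
time: 9.72
tool_pos: [456.9, 57.5, 138.2]
tcp_rot: [3.139, -0.0, 1.545]
contact_force: [0.1, 0.1, -1.9]
grip_width: 11.7
```

{"api": "step_arm", "payload": {"deltas": [[-30, 0, 0, 0, 0, 0], [-60, 0, 0, 0, 0, 0], [-90, 0, 0, 0, 0, 0], [-120, 0, 0, 0, 0, 0], [-150, 0, 0, 0, 0, 0]]}}

```text
time: 10.13
tool_pos: [451.5, -94.9, 136.8]
tcp_rot: [3.142, 0.0, 1.543]
contact_force: [-0.1, -0.2, -1.2]
grip_width: 12.3
```

```bash
python3 d.py b -216 0 80
```

```text
t 10.13 pos [451.5 -94.9 136.8] rot [3.142 0.    1.543] F [-0.1 -0.2 -1.2] g 12.3
delta [-38.8  -1.4  56.8] [0.    0.    0.004]
```

{"api": "step_arm", "payload": {"deltas": [[-20, -1, 0, 0, 0, 0.004], [-39, -1.4, 10, 0, 0, 0.004], [-39, -1.4, 35, 0, 0, 0.004], [-39, -1.4, 57, 0, 0, 0.004], [-39, -1.4, 57, 0, 0, 0.004]]}}

```text
time: 10.55
tool_pos: [447.1, -131.9, 76.6]
tcp_rot: [-3.135, -0.002, 1.538]
contact_force: [-0.4, 1.4, -0.5]
grip_width: 12.0
```

```bash
python3 d.py b -216 0 52; python3 - <<'E'
from fit import *
ims=[]
for n in("top","scene"):
    c=bot.capture(n);k=5
    im=cv2.resize(c["color"][:,:,::-1],None,fx=k,fy=k,interpolation=cv2.INTER_CUBIC)
    T=boxT(455.9,82.2,1.539)
    for a,b in BOX:
        U=((proj(c,T([a,b]))+.5)*k).astype(int); cv2.line(im,tuple(map(int,U[0])),tuple(map(int,U[1])),(0,255,0),1)
    u=(proj(c,T([(-120,0,40)]))[0]*k).astype(int); y=max(u[1]-150,0)
    ims.append(im[y:y+300,u[0]-400:u[0]+400])
cv2.imwrite("pics/p2.png",cv2.vconcat(ims))
E
```

```text
t 10.55 pos [ 447.1 -131.9   76.6] rot [-3.135e+00 -2.000e-03  1.538e+00] F [-0.4  1.4 -0.5] g 12.0
delta [-1.8  2.2 24.6] [-0.006 -0.002 -0.001]
```

View pics/p2.png

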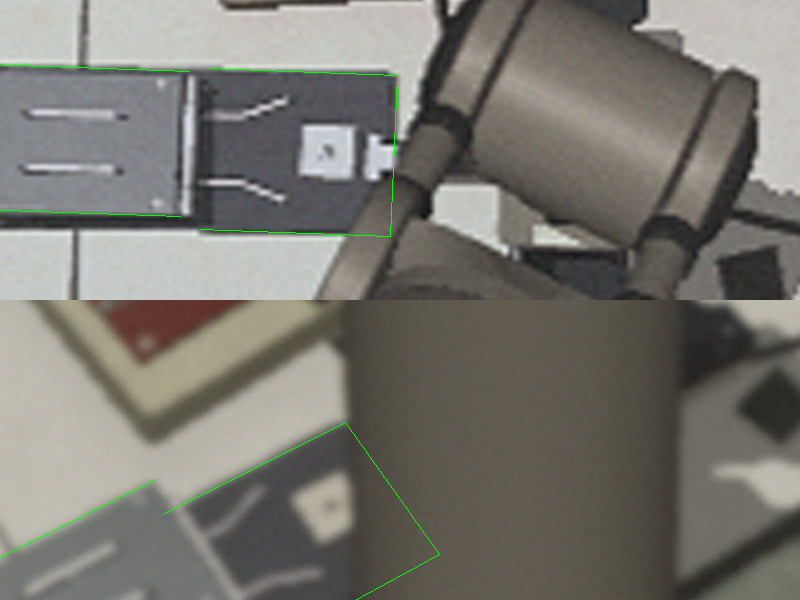

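{"api": "step_arm", "payload": {"deltas": [[-1, 1, 6, 0, 0, 0], [-2, 2, 13, 0, 0, 0], [-2, 2.2, 19, 0, 0, 0], [-2, 2.2, 23.5, 0, 0, 0], [-2, 2.2, 23.5, 0, 0, 0]]}}

```text
time: 11.07
tool_pos: [451.4, -133.6, 55.3]
tcp_rot: [-3.14, -0.0, 1.54]
contact_force: [-0.5, 1.5, -0.8]
grip_width: 11.5
```

{"api": "step_arm", "payload": {"deltas": [[0, 0, 0, 0, 0, 0], [0, 0, 0, 0, 0, 0]]}}

```text
time: 11.23
tool_pos: [451.9, -133.9, 56.2]
tcp_rot: [3.141, 0.0, 1.54]
contact_force: [0.7, 0.0, -0.7]
grip_width: 12.1
```

```bash
python3 d.py b -216 0 51.8; python3 d.py b -145 0 51.8
```

```text
t 11.23 pos [ 451.9 -133.9   56.2] rot [3.141 0.    1.54 ] F [ 0.7  0.  -0.7] g 12.1
delta [ 0.1 -2.9  4.4] [0.    0.    0.001]
t 11.23 pos [ 451.9 -133.9   56.2] rot [3.141 0.    1.54 ] F [ 0.7  0.  -0.7] g 12.1
delta [71.1 -2.8  4.3] [0.    0.    0.001]
```

{"api": "step_arm", "payload": {"deltas": [[0, -1.5, 2, 0, 0, 0], [0, -2.9, 4, 0, 0, 0], [0, -2.9, 4, 0, 0, 0], [0, -2.9, 4, 0, 0, 0]]}}

```text
time: 11.57
tool_pos: [448.7, -133.8, 52.0]
tcp_rot: [-3.141, -0.0, 1.54]
contact_force: [0.4, 0.3, -1.3]
grip_width: 12.0
```

```bash
python3 d.py b -145 0 52
```

```text
t 11.57 pos [ 448.7 -133.8   52. ] rot [-3.141 -0.     1.54 ] F [ 0.4  0.3 -1.3] g 12.0
delta [71.1  0.4  0. ] [-0.    -0.     0.001]
```

{"api": "step_arm", "payload": {"deltas": [[3, 0, 0, 0, 0, 0], [8, 0, 0, 0, 0, 0], [13, 0, 0, 0, 0, 0], [18, 0, 0, 0, 0, 0], [24, 0, 0, 0, 0, 0]]}}

```text
time: 11.98
tool_pos: [449.8, -109.3, 52.1]
tcp_rot: [3.141, 0.0, 1.54]
contact_force: [0.2, -1.6, -0.2]
grip_width: 11.6
```

{"api": "step_arm", "payload": {"deltas": [[5, 0, 0, 0, 0, 0], [10, 0, 0, 0, 0, 0], [15, 0, 0, 0, 0, 0], [20, 0, 0, 0, 0, 0], [25, 0, 0, 0, 0, 0]]}}

```text
time: 12.4
tool_pos: [450.4, -84.4, 52.1]
tcp_rot: [3.142, 0.0, 1.54]
contact_force: [-0.1, -1.5, -0.9]
grip_width: 11.7
```

```bash
python3 d.py b -120 0 52
```

```text
t 12.4 pos [450.4 -84.4  52.1] rot [3.142 0.    1.54 ] F [-0.1 -1.5 -0.9] g 11.7
delta [46.6  0.2  0.1] [0.    0.    0.001]
```

{"api": "step_arm", "payload": {"deltas": [[4, 0, 0, 0, 0, 0], [8, 0, 0, 0, 0, 0], [12, 0, 0, 0, 0, 0], [16, 0, 0, 0, 0, 0], [20, 0, 0, 0, 0, 0]]}}

```text
time: 12.82
tool_pos: [451.0, -64.5, 52.1]
tcp_rot: [3.142, 0.0, 1.54]
contact_force: [0.2, -1.3, 0.5]
grip_width: 11.9
```

{"api": "step_arm", "payload": {"deltas": [[3, 0, 0, 0, 0, 0], [6, 0, 0, 0, 0, 0], [9, 0, 0, 0, 0, 0], [12, 0, 0, 0, 0, 0]]}}

```text
time: 13.15
tool_pos: [451.6, -52.9, 52.1]
tcp_rot: [3.141, 0.0, 1.54]
contact_force: [0.0, -3.4, 0.2]
grip_width: 12.1
```

```bash
python3 d.py b -120 0 52; python3 - <<'E'
from fit import *
c=bot.capture("top");k=7
im=cv2.resize(c["color"][:,:,::-1],None,fx=k,fy=k,interpolation=cv2.INTER_CUBIC)
u=(proj(c,boxT(455.9,82.2,1.539)([(-30,0,20)]))[0]*k).astype(int)
cv2.imwrite("pics/p3.png",im[u[1]-180:u[1]+180,u[0]-300:u[0]+300])
E
```

```text
t 13.15 pos [451.6 -52.9  52.1] rot [3.141 0.    1.54 ] F [ 0.  -3.4  0.2] g 12.1
delta [15.2  0.1  0.1] [0.    0.    0.001]
```

View pics/p3.png

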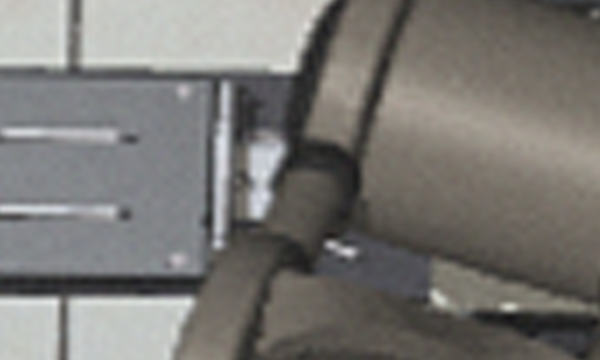

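The block is entering the mouth and the 3.4 N matches the flap. I'll continue.

{"api": "step_arm", "payload": {"deltas": [[3, 0, 0, 0, 0, 0], [6, 0, 0, 0, 0, 0], [9, 0, 0, 0, 0, 0], [12, 0, 0, 0, 0, 0]]}}

```text
time: 13.53
tool_pos: [451.7, -40.6, 52.0]
tcp_rot: [-3.142, 0.0, 1.54]
contact_force: [-0.1, -3.8, -0.4]
grip_width: 11.7
```

{"api": "step_arm", "payload": {"deltas": [[3, 0, 0, 0, 0, 0], [6, 0, 0, 0, 0, 0], [9, 0, 0, 0, 0, 0], [12, 0, 0, 0, 0, 0]]}}

```text
time: 13.87
tool_pos: [452.1, -28.6, 52.0]
tcp_rot: [-3.142, 0.0, 1.54]
contact_force: [0.3, -3.7, 0.7]
grip_width: 11.8
```

{"api": "step_arm", "payload": {"deltas": [[3, 0, 0, 0, 0, 0], [6, 0, 0, 0, 0, 0], [9, 0, 0, 0, 0, 0], [12, 0, 0, 0, 0, 0]]}}

```text
time: 14.2
tool_pos: [452.4, -16.5, 51.9]
tcp_rot: [-3.141, -0.0, 1.54]
contact_force: [0.5, -2.4, -2.6]
grip_width: 11.6
```

{"api": "step_arm", "payload": {"deltas": [[3, 0, 0, 0, 0, 0], [6, 0, 0, 0, 0, 0], [9, 0, 0, 0, 0, 0], [12, 0, 0, 0, 0, 0]]}}

```text
time: 14.53
tool_pos: [452.7, -4.5, 51.9]
tcp_rot: [-3.141, 0.0, 1.54]
contact_force: [0.1, -3.8, -2.1]
grip_width: 11.6
```

```bash
python3 d.py b -40 0 52
```

```text
t 14.53 pos [452.7  -4.5  51.9] rot [-3.141  0.     1.54 ] F [ 0.1 -3.8 -2.1] g 11.6
delta [46.8  0.5 -0.1] [-0.     0.     0.001]
```

{"api": "step_arm", "payload": {"deltas": [[2, 0, 0, 0, 0, 0], [4, 0, 0, 0, 0, 0], [6, 0, 0, 0, 0, 0], [7, 0, 0, 0, 0, 0]]}}

```text
time: 14.87
tool_pos: [453.0, 2.4, 52.0]
tcp_rot: [-3.141, -0.0, 1.54]
contact_force: [0.2, -1.8, -2.8]
grip_width: 11.8
```

{"api": "step_arm", "payload": {"deltas": [[1.5, 0, 0, 0, 0, 0], [3, 0, 0, 0, 0, 0], [4, 0, 0, 0, 0, 0]]}}

```text
time: 15.12
tool_pos: [453.2, 6.3, 52.0]
tcp_rot: [-3.141, 0.0, 1.54]
contact_force: [0.0, -0.6, -2.9]
grip_width: 12.0
```

{"api": "step_arm", "payload": {"deltas": [[1.5, 0, 0, 0, 0, 0], [3, 0, 0, 0, 0, 0], [4, 0, 0, 0, 0, 0]]}}

```text
time: 15.37
tool_pos: [453.3, 10.3, 52.0]
tcp_rot: [-3.142, 0.0, 1.54]
contact_force: [-0.6, -1.6, -3.1]
grip_width: 11.9
```

{"api": "step_arm", "payload": {"deltas": [[1.5, 0, 0, 0, 0, 0], [3, 0, 0, 0, 0, 0], [4, 0, 0, 0, 0, 0]]}}

```text
time: 15.62
tool_pos: [453.5, 14.3, 52.0]
tcp_rot: [3.142, 0.0, 1.54]
contact_force: [-0.1, -1.6, -3.0]
grip_width: 11.7
```

{"api": "step_arm", "payload": {"deltas": [[1.5, 0, 0, 0, 0, 0], [3, 0, 0, 0, 0, 0], [4, 0, 0, 0, 0, 0]]}}

```text
time: 15.87
tool_pos: [453.8, 17.6, 52.2]
tcp_rot: [3.141, 0.001, 1.54]
contact_force: [-0.5, -7.3, -1.8]
grip_width: 11.6
```

{"api": "step_arm", "payload": {"deltas": [[0.8, 0, 0, 0, 0, 0], [1.5, 0, 0, 0, 0, 0], [1.5, 0, 0, 0, 0, 0]]}}

```text
time: 16.12
tool_pos: [453.9, 18.7, 52.2]
tcp_rot: [3.141, 0.002, 1.541]
contact_force: [-0.6, -7.9, -1.4]
grip_width: 12.0
```

{"api": "step_arm", "payload": {"deltas": [[0.8, 0, 0, 0, 0, 0], [1.2, 0, 0, 0, 0, 0], [1.2, 0, 0, 0, 0, 0]]}}

```text
time: 16.37
tool_pos: [454.0, 19.6, 52.3]
tcp_rot: [3.141, 0.002, 1.541]
contact_force: [-0.7, -10.6, -1.4]
grip_width: 12.0
```

About 10 N on the probe, so I'll hold it for over half a second.

{"api": "step_arm", "payload": {"deltas": [[0.3, 0, 0, 0, 0, 0], [0.3, 0, 0, 0, 0, 0], [0.3, 0, 0, 0, 0, 0], [0.3, 0, 0, 0, 0, 0]]}}

```text
time: 16.7
tool_pos: [454.0, 19.8, 52.3]
tcp_rot: [3.141, 0.002, 1.541]
contact_force: [-0.8, -10.7, -1.1]
grip_width: 11.6
```

{"api": "step_arm", "payload": {"deltas": [[0, 0, 0, 0, 0, 0], [0, 0, 0, 0, 0, 0], [0, 0, 0, 0, 0, 0], [0, 0, 0, 0, 0, 0], [0, 0, 0, 0, 0, 0]]}}

```text
time: 17.12
tool_pos: [454.0, 19.8, 52.3]
tcp_rot: [3.141, 0.002, 1.541]
contact_force: [-1.2, -11.3, -2.1]
grip_width: 11.8
```

{"api": "step_arm", "payload": {"deltas": [[-3, 0, 0, 0, 0, 0], [-8, 0, 0, 0, 0, 0], [-15, 0, 0, 0, 0, 0], [-25, 0, 0, 0, 0, 0], [-35, 0, 0, 0, 0, 0]]}}

```text
time: 17.53
tool_pos: [452.3, -14.2, 51.8]
tcp_rot: [-3.141, -0.001, 1.54]
contact_force: [-0.6, -2.0, -2.8]
grip_width: 11.8
```

{"api": "step_arm", "payload": {"deltas": [[-12, 0, 0, 0, 0, 0], [-24, 0, 0, 0, 0, 0], [-36, 0, 0, 0, 0, 0], [-48, 0, 0, 0, 0, 0], [-60, 0, 0, 0, 0, 0]]}}

```text
time: 17.95
tool_pos: [450.9, -75.4, 52.4]
tcp_rot: [3.141, 0.0, 1.539]
contact_force: [0.2, -0.2, -0.8]
grip_width: 11.5
```

{"api": "step_arm", "payload": {"deltas": [[-12, 0, 0, 0, 0, 0], [-24, 0, 0, 0, 0, 0], [-30, 0, 0, 0, 0, 0], [-30, 0, 0, 0, 0, 0]]}}

```text
time: 18.28
tool_pos: [450.0, -105.5, 52.2]
tcp_rot: [3.141, 0.001, 1.538]
contact_force: [1.5, 0.0, -0.6]
grip_width: 11.4
```

```bash
python3 d.py b -160 0 140
```

```text
t 18.28 pos [ 450.  -105.5   52.2] rot [3.141e+00 1.000e-03 1.538e+00] F [ 1.5  0.  -0.6] g 11.4
delta [ 27.7  -0.  -87.8] [ 0.001  0.001 -0.001]
```

{"api": "step_arm", "payload": {"deltas": [[0, 0, -10, 0, 0, 0], [0, 0, -30, 0, 0, 0], [0, 0, -55, 0, 0, 0], [0, 0, -78, 0, 0, 0], [5, 0, -88, 0, 0, 0]]}}

```text
time: 18.7
tool_pos: [451.1, -99.3, 142.7]
tcp_rot: [3.138, 0.002, 1.54]
contact_force: [-0.1, 0.4, -0.9]
grip_width: 11.8
```

{"api": "step_arm", "payload": {"deltas": [[25, 0, 0, 0, 0, 0], [50, 0, 0, 0, 0, 0], [75, 0, 0, 0, 0, 0], [100, 0, 0, 0, 0, 0], [125, 0, 0, 0, 0, 0]]}}

```text
time: 19.12
tool_pos: [453.4, 27.6, 140.1]
tcp_rot: [-3.141, -0.0, 1.54]
contact_force: [0.4, -0.1, -1.9]
grip_width: 12.3
```

{"api": "step_arm", "payload": {"deltas": [[22, 0, 0, 0, 0, 0], [42, 0, 0, 0, 0, 0], [55, 0, 0, 0, 0, 0], [60, 0, 0, 0, 0, 0], [60, 0, 0, 0, 0, 0]]}}

```text
time: 19.53
tool_pos: [455.4, 87.1, 140.0]
tcp_rot: [-3.141, -0.0, 1.542]
contact_force: [-0.7, -0.2, -0.9]
grip_width: 11.9
```

```bash
python3 d.py b 5 0 120; python3 - <<'E'
from fit import *
ims=[]
for n in("top","scene"):
    c=bot.capture(n);k=6
    im=cv2.resize(c["color"][:,:,::-1],None,fx=k,fy=k,interpolation=cv2.INTER_CUBIC)
    u=(proj(c,boxT(455.9,82.2,1.539)([(30,0,60)]))[0]*k).astype(int); y=max(u[1]-150,0)
    ims.append(im[y:y+300,u[0]-400:u[0]+400])
cv2.imwrite("pics/p4.png",cv2.vconcat(ims))
E
```

```text
t 19.53 pos [455.4  87.1 140. ] rot [-3.141 -0.     1.542] F [-0.7 -0.2 -0.9] g 11.9
delta [ 0.1  0.6 20. ] [-0.    -0.     0.003]
```

View pics/p4.png

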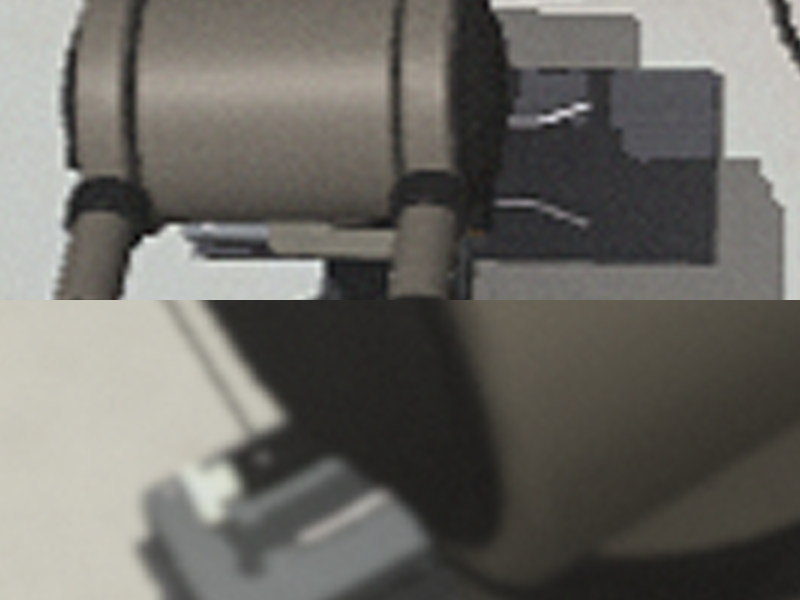

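The apron is empty, so the block stayed inside, and the stick is over its rest. I'll lower it until I feel the roof.

{"api": "step_arm", "payload": {"deltas": [[0, 0.3, 10, 0, 0, 0], [0, 0.6, 20, 0, 0, 0], [0, 0.6, 30, 0, 0, 0], [0, 0.6, 37, 0, 0, 0], [0, 0.6, 37, 0, 0, 0]]}}

```text
time: 20.05
tool_pos: [455.5, 85.2, 101.8]
tcp_rot: [-3.139, 0.0, 1.539]
contact_force: [-0.5, 0.6, -1.2]
grip_width: 11.6
```

{"api": "step_arm", "payload": {"deltas": [[0, 0, 1, 0, 0, 0], [0, 0, 2, 0, 0, 0], [0, 0, 3, 0, 0, 0], [0, 0, 3, 0, 0, 0]]}}

```text
time: 20.38
tool_pos: [456.5, 86.0, 100.3]
tcp_rot: [3.141, 0.0, 1.54]
contact_force: [1.1, 0.1, -1.3]
grip_width: 11.8
```

```bash
python3 d.py b 5 0 98.6
```

```text
t 20.38 pos [456.5  86.  100.3] rot [3.141 0.    1.54 ] F [ 1.1  0.1 -1.3] g 11.8
delta [ 1.2 -0.4  1.7] [0.001 0.    0.001]
```

{"api": "step_arm", "payload": {"deltas": [[1, -0.4, 0.8, 0, 0, 0], [1, -0.4, 1.5, 0, 0, 0], [1, -0.4, 1.5, 0, 0, 0]]}}

```text
time: 20.63
tool_pos: [456.3, 87.1, 99.0]
tcp_rot: [3.14, 0.0, 1.54]
contact_force: [-1.1, -1.1, 5.0]
grip_width: 11.7
```

{"api": "step_arm", "payload": {"deltas": [[0, 0, 0.4, 0, 0, 0], [0, 0, 0.4, 0, 0, 0]]}}

```text
time: 20.8
tool_pos: [456.3, 86.9, 98.6]
tcp_rot: [3.14, 0.0, 1.54]
contact_force: [-1.1, -2.5, 5.5]
grip_width: 11.5
```

Seated at the original height. Release and clear.

{"api": "step_arm", "payload": {"deltas": [[0, 0, 0, 0, 0, 0], [0, 0, 0, 0, 0, 0], [0, 0, 0, 0, 0, 0], [0, 0, 0, 0, 0, 0]], "fingers": 40}}

```text
time: 21.13
tool_pos: [455.8, 87.2, 98.0]
tcp_rot: [-3.141, 0.0, 1.54]
contact_force: [0.1, -0.5, 0.3]
grip_width: 34.0
```

{"api": "step_arm", "payload": {"deltas": [[0, 0, -8, 0, 0, 0], [0, 0, -30, 0, 0, 0], [0, 0, -60, 0, 0, 0], [0, 0, -95, 0, 0, 0], [0, 0, -120, 0, 0, 0]]}}

```text
time: 21.55
tool_pos: [456.3, 87.2, 221.2]
tcp_rot: [3.139, -0.0, 1.54]
contact_force: [1.1, -0.1, -0.6]
grip_width: 40.3
```

{"api": "step_arm", "payload": {"deltas": [[-35, 0, 0, 0, 0, 0], [-70, 0, 0, 0, 0, 0], [-105, 0, 0, 0, 0, 0], [-140, 0, 0, 0, 0, 0], [-175, 0, 0, 0, 0, 0]]}}

```text
time: 21.97
tool_pos: [450.1, -89.2, 218.9]
tcp_rot: [3.141, 0.0, 1.54]
contact_force: [0.9, 0.8, -0.1]
grip_width: 39.8
```

{"api": "step_arm", "payload": {"deltas": [[-35, 0, 0, 0, 0, 0], [-70, 0, 0, 0, 0, 0], [-105, 0, 0, 0, 0, 0], [-140, 0, 0, 0, 0, 0], [-140, 0, 0, 0, 0, 0]]}}

```text
time: 22.38
tool_pos: [446.0, -233.3, 218.7]
tcp_rot: [3.14, 0.003, 1.535]
contact_force: [0.3, 0.6, 0.3]
grip_width: 39.7
```

```bash
python3 d.py b 5 0 98.6; python3 - <<'E'
from fit import *
ims=[]
for n in("top","scene"):
    c=bot.capture(n);k=5
    im=cv2.resize(c["color"][:,:,::-1],None,fx=k,fy=k,interpolation=cv2.INTER_CUBIC)
    u=(proj(c,boxT(455.9,82.2,1.539)([(0,0,60)]))[0]*k).astype(int); y=max(u[1]-150,0)
    ims.append(im[y:y+300,u[0]-300:u[0]+500])
cv2.imwrite("pics/p5.png",cv2.vconcat(ims))
E
```

```text
t 22.38 pos [ 446.  -233.3  218.7] rot [3.140e+00 3.000e-03 1.535e+00] F [0.3 0.6 0.3] g 39.7
delta [321.   -1.4 119.1] [ 0.001  0.003 -0.004]
```

View pics/p5.png

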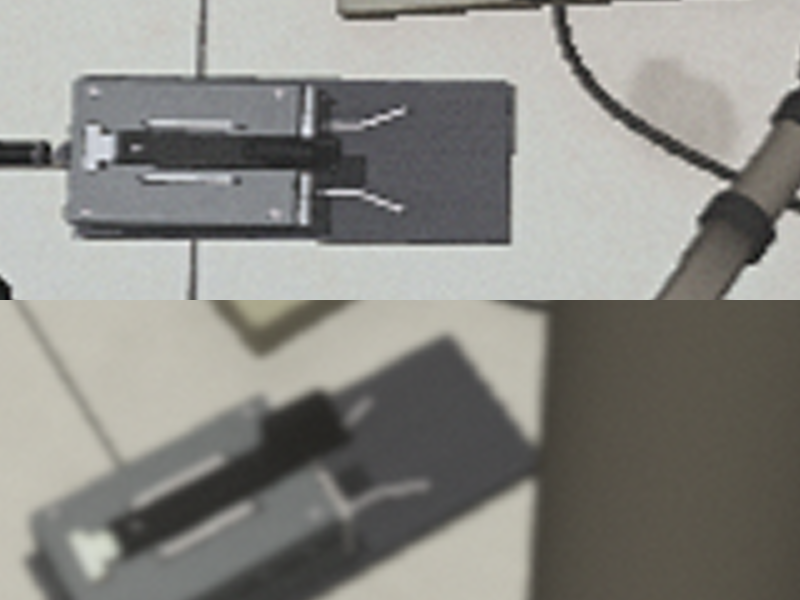

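```bash
python3 -c "
from plant import bot
print(bot.close_job())"
```

```text
the job is handed in; nothing more can be done
None
```

The job is done and handed in at about 22 s of the 72 s allowed.

- **Block on apron:** I laid the square block flat near x = -75 mm, confirmed by contact force. I pressed down to about 17 N to feel the apron.
- **Push:** I slid the block with the stick through the flap at about 2–4 N. The probe stopped it with its front at about x = 77 mm, which lies within the stated 70–106 mm.
- **Hold at the probe:** I held it there for about 0.75 s at 10.6–11.3 N, measured at the wrist. That reading includes some flap drag, so the block felt slightly less. The highest wrist push I read was 11.3 N.
- **Stick back:** I drew the stick out and laid it in its rest at the height it started from (TCP 98.6 mm).

**Last checks:** The final picture shows the apron empty and the stick lying between the ribs, pointing into the box. The gripper is clear and touching nothing.

**Not seen directly:**
- **Flap:** it is hidden in both views. I take it to be shut because the block's rear edge is about 47 mm inside and the stick is out.
- **Other two blocks:** the arm never worked within about 90 mm of them, but I did not photograph them again at the end.

**Disagreement:** the automatic outline fit for the square block was about 3 mm off the picture. I used my own reading of its outline instead, and the grasp closed at about 29.5 mm, matching the block's 30 mm.

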